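# Put the retaining bar into a lever arch file and close it

## Robot

A 6-joint arm with a two-finger parallel gripper is mounted at the origin on the work surface. World frame = base frame: x ahead of the robot, y to its left, z up, the work surface at z = 0. Lengths are in mm, angles in rad, forces in N, time in s.
With the tool pointing down it reaches from about 375 to 900 mm from the base axis. Payload 3.1 kg.
Tool frame: the origin (TCP) lies midway between the tips of the shut fingers; the grasp point (between the pads) lies 19 mm behind it; z points along the fingers, y is the line along which they close (so a half turn about z gives the same grasp; the last joint's range is limited). The gripper opens to 85 mm and grips with 20 to 120 N. Pads are 22 mm wide; open, the fingers measure 114 mm over their backs; the gripper's body (76 mm by 85 mm) begins 54 mm behind the grasp point. The pads swing forward as they close: fully open they stand 13 mm farther back than shut.
Start: joints at [0.985, 0.527, 1.433, -0, 1.181, -0.178], TCP at [247.827, 573.741, 231.31] pointing down, gripper open.
Joint ranges: [-3.08, 3.08], [-0.75, 2.2], [0.22, 2.44], [-1.43, 4.57], [0, 2.65], [-2.85, 2.85]. Speed limits (rad/s): [2.79, 2.79, 3.14, 3.14, 3.14, 3.14].

## Interface

Orientations are given as a unit quaternion [x, y, z, w].
In Python, from station import get_obs, viewer, manip gives the robot as it stands.
- The arm moves only by the tool move_arm, never from a script. Its argument "moves" is a list of rows, each a list of 6 numbers: the shift along the tool's x, y, z in m, then the turn, a rotation vector about the tool's x, y, z in rad. In form: [[tx, ty, tz, wx, wy, wz], ...]. A call has 1 to 10 rows; each row shifts and turns the commanded pose from where the row before left it, along the tool's axes as they then stand; what a row does not reach is not made up. A row lasts 1/12 s, in which the tool goes at most 41.7 mm and 7.16 degrees, less where a joint would pass 70% of its speed; a pose out of reach is approached as far as the arm can. A call with a gripper value outside its range is refused whole. "grip" is the finger opening in m, from 0 to 0.0854, set as the call begins (left out, the last holds). The fingers move at their own pace and stop on an object; "squeeze" is the grip in N (left out, the last holds). Time passes only in rows, so rows that do not move let the fingers close. It gives the time, the measured TCP pose, the force, the opening and the grip force at its end, in the units of the state.
- get_obs(): the state, without advancing time (a new reading comes with each control period).
- viewer.read_camera(name): name is "scene" or "top" or "wrist"; returns a dict with "color" (420x560x3 uint8, red, green, blue), "depth" (420x560 float32, mm along the optical axis (not along the pixel's ray), 0 where there is no reading), "vfov" (degrees; the focal length in pixels is half the picture's height over the tangent of half this angle, whatever the lens; pixels are square), "cx", "cy" (the principal point, pixels), "origin" and "attitude" of the camera in the world. Camera axes: x right, y down, z forward; pixel columns grow to the right and rows downward; lengths in mm; the calibration is good to about 2 mm. A picture is of the moment at which its call begins.
- manip.job_done(): hands the job in; it is judged then, once.
The state is a dict: "t": time; "joint_pos": joint angles; "dq": joint speeds; "joint_efforts": joint torques, N m; "tcp_pos": TCP position; "orientation": TCP orientation; "force": force on the tool from outside, world axes, zero at the start; "torque": the same for the moment, N m; "width": opening from 0.0 (shut) to 1.0 (fully open); "gripper_force": force on a finger pad.
Only numpy, scipy, OpenCV 4.12 (cv2) and the standard library are available. Lean on these libraries where they do the work, as an engineer would, in place of code of your own. Each camera call takes 0.05 s, during which the arm holds its last target. There are 200 camera calls.

## Task

The lever arch file on the desk lies open with its rings shut; its ring mechanism is riveted on out of place by up to a finger's width, so feel or look for it. Lift its lever fully so that the rings spring open, slip the red retaining bar over both posts and lay it down flat on the papers, then press the lever down until it is fully home and the rings are shut. Be gentle: do not jam the bar against the posts or the papers, do not bend the lever by forcing it, and leave the stapler, the stamp and the mug where they are.

Things in the scene. Friction and masses are not known exactly. Their poses are not given: they have to be found in the camera images.
- file: Lever arch file lying open, fixed on the desk; blue edges, grey inside. Origin on the desk below post_nominal; x along the spine (away from the robot at yaw 0), y across towards spine and opened front cover, z up. Boards 318 mm along x, y = -290 to +430 mm, tops at z = 3 mm. The steel ring mechanism on it is one fixed unit: posts, rings, lever.
- post_nominal (a point): Where the point midway between the tops of the two posts should be, 50 mm above the desk, axes as the file. In fact the whole mechanism is riveted up to 16 mm off along the file's x and 6 mm along y (no turn, heights true): find it by feel or sight. Posts: fixed, bright metal, 5 mm thick, 6 mm cones on top (2.4 mm at the tip), at x = -40 and +40 mm from that point.
- rings (a joint): Angle of the two wire rings, rad; they turn with the lever: 0 = shut, 0.95 = fully open. Hinged 45 mm from the posts towards +y, z = 14 mm, they reach over and, shut, end on the post tops, highest at z = 67 mm. Open, they tilt back at least 30 mm clear of the posts (z below 85 mm).
- lever (a joint): Lever, rad: 0 = down, fully home, rings shut; 0.95 = fully up, rings open. Turns about an axis along the file's x. An over-centre action with friction resists up to about half way, either way (about 11 N at the grip at most), then helps; it may stall up to 0.06 rad short of either end, so push the last bit (about 3 N). Hard stops at both ends.
- blade (a joint): Bend of the lever's springy outer half under load, rad: 0 unloaded, positive when its grip is pulled up, negative when pushed down; about 0.0045 rad (0.2 mm at the grip) per newton at the grip. It bends 25 mm from the hinge axis, 45 mm from the grip. Bending it by 0.09 rad, about 20 N, is forcing it.
- grip_nominal (a point): Where the centre of the lever's grip should be with the lever home: 95 mm along x, 88 mm along y, 32 mm up from the file's origin; off like the posts, by the same amounts. The grip is a black roller on the steel lever's free end, 12 mm thick, 26 mm long, parallel to x, free to turn, nothing beside or beyond it; it can be pinched end to end. Hinge axis 70 mm from it towards -y, 2 mm lower.
- bar_center (a point): Centre (half-way up) of the loose red plastic retaining bar, 60 g, 35 mm high in all: flat strip 110 x 26 x 5 mm (x, y, z) with two square holes of 8 mm at x = -40 and +40 mm; on its middle an upright grip block 22 mm (x) by 14 mm (y), from 5 to 35 mm above the underside. Its two ends are alike. It starts upright on the inside of the front cover.
- paper_top (a point): Point on the flat top of the block of filed papers (297 x 210 mm along the file's x and y, y = -200 to +10 mm), near the posts, which stand up through it. Height varies from file to file: 25 to 33 mm above the desk. The papers do not move.
- papers: The block of filed papers itself: fixed on the file's back board, same axes as the file, origin 30 mm below paper_top.
- bar: The red retaining bar; origin at the centre of its underside, 17.5 mm below bar_center, same axes.
- stapler_center (a point): Centre of the loose blue and black stapler, 120 x 34 x 52 mm, standing on the front cover near the bar. Bystander.
- stamp_center (a point): Centre of the loose wooden rubber stamp, 50 x 35 mm, 66 mm high, standing on the papers. Bystander.
- mug_center (a point): Centre of the loose blue mug, 80 mm wide, 95 mm high, on the desk beside the file. Bystander.
Things that resemble listed ones, but are neither listed nor needed, are in the scene too. Of the things that look like the bar, the larger one is meant. Of the things that look like the part that bears rings, the larger one is meant.

How it is judged:
By the outcome, as a careful person would: the job done as asked, in the order asked, and still so for the second after the job is handed in, with the robot touching nothing.
It also fails if it takes over 72 s, if anything falls off the work surface, if the arm or the gripper's body presses on something with over 40 N, if the wrist force passes 120 N, or if a joint passes its speed limit or range.

## Working session

There is one attempt and no reset: what is moved stays moved. The work goes in short steps, Python scripts to look and compute and a tool call to move; the robot and the scene stay as the last step left them, time stands still between calls to the robot, and variables do not carry over. Pictures are saved under pics/ and viewed, at most 12 in all, crops included, and the job is handed in when it is done.

Besides the shell and the picture viewer there is one more tool, called as name([rows], argument=value, ...), one row to a line, values as JSON. move_arm: Moves the arm, as the interface text tells. Its arguments: {"type":"object","properties":{"moves":{"type":"array"},"grip":{"type":"number"},"squeeze":{"type":"number"}},"required":["moves"]}

```bash
mkdir -p pics; ls
cat > h.py <<'E'
import numpy as np, cv2
from scipy.spatial.transform import Rotation as R
from station import get_obs, viewer, manip
def cam(n):
    c=viewer.read_camera(n); h,w=c["depth"].shape
    f=h/2/np.tan(np.radians(c["vfov"])/2)
    v,u=np.mgrid[:h,:w]; d=c["depth"].astype(float)
    P=np.stack([(u-c["cx"])/f*d,(v-c["cy"])/f*d,d],-1)
    A=np.array(c["attitude"],float)
    M=A if A.shape==(3,3) else R.from_quat(A).as_matrix()
    W=P@M.T+np.array(c["origin"]); W[d==0]=np.nan
    return c["color"],W,c
def save(n,img,s=1.0):
    img=cv2.resize(img,None,fx=s,fy=s,interpolation=cv2.INTER_CUBIC)
    cv2.imwrite("pics/"+n+".png",cv2.cvtColor(img,cv2.COLOR_RGB2BGR))
E
python3 - <<'E'
from h import *
for n in("top","scene"):
    c,W,r=cam(n); save(n,c); np.savez(n,c=c,W=W); print(n,r["vfov"],r["origin"],r["attitude"])
o=get_obs(); print(o)
E
```

```text
pics
top 48.72625150076533 [ 285.14058905 -136.69589088 1356.52769011] [ 0.7100057  -0.69850457  0.05520173 -0.07025693]
scene 51.41145067981101 [1101.24101932 -669.70314214  945.47476772] [ 0.8475153   0.38773441 -0.14609069 -0.33171878]
{'t': 0.1, 'joint_pos': array([ 9.84474525e-01,  5.28395735e-01,  1.43379859e+00, -1.11335989e-05,
        1.18143661e+00, -1.78485249e-01]), 'dq': array([ 1.00749220e-03, -4.06512067e-03, -5.95047976e-03,  1.88858480e-03,
        6.92968227e-04, -9.21655860e-05]), 'joint_efforts': array([ 1.16219494e-04, -4.43298805e+01, -1.78585249e+01, -2.19674389e-04,
        3.84365005e-03, -1.97748437e-05]), 'tcp_pos': array([247.48188501, 573.18678674, 230.40988389]), 'orientation': array([ 2.02505788e-01,  9.79280536e-01, -9.47449964e-04, -3.75517851e-04]), 'force': array([0.80957927, 0.69625726, 0.75950657]), 'torque': array([ 0.00178154, -0.00270478, -0.00595059]), 'gripper_force': 0.0, 'width': 1.001655007127068}
```

View pics/top.png

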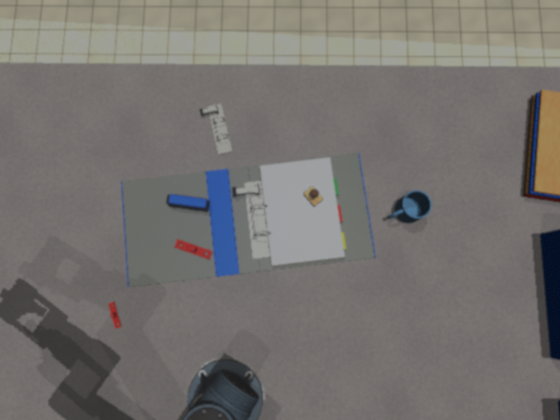

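View pics/scene.png

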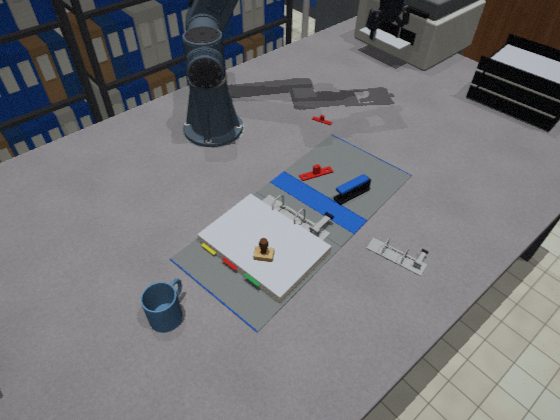

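The top view shows two red bars: the larger on the cover at (193,250), and a smaller decoy on the desk at (115,314). It also shows two mechanisms: the larger in the file at (258,210), and a smaller loose decoy at (217,127). I choose the bar at (193,250) and the mechanism at (258,210). The lever grip is near (238,191), the stapler at (188,203), the stamp at (313,196) and the mug at (413,206).

Run:
```python
from h import *
z=np.load("top.npz"); c=z["c"].astype(int); W=z["W"]
def rect(m,name,zmin,zmax):
    m=m&(W[...,2]>zmin)&(W[...,2]<zmax); n,l,s,_=cv2.connectedComponentsWithStats(m.astype(np.uint8))
    k=1+np.argmax(s[1:,4]); p=W[l==k]; r=cv2.minAreaRect(p[:,:2].astype(np.float32)); print(name,s[k],r,np.median(p,0),np.percentile(p[:,2],[2,98])); return r
r,g,b=c[...,0],c[...,1],c[...,2]
red=(r>g+60)&(r>b+60)
a=np.zeros_like(red);a[235:265,170:215]=1
rect(red&a,"bar",-20,80)
a[:]=0;a[150:275,255:350]=1
rect((r>140)&(g>140)&(b>140)&a,"paper",20,40)
a[:]=0;a[160:285,115:380]=1
br=(b>r+25)&a
rect(br,"spine",-10,30)
a[:]=0;a[190:213,160:215]=1
rect(br&a|(a&(W[...,2]>20)),"stapler",10,80)
save("crop",c[145:290,115:380].astype(np.uint8),3)
# scene paper too
z=np.load("scene.npz"); c=z["c"].astype(int); W=z["W"];r,g,b=c[...,0],c[...,1],c[...,2]
rect((r>140)&(g>140)&(b>140),"paperS",20,40)
red=(r>g+60)&(r>b+60); a=np.zeros_like(red);a[155:185,290:340]=1
rect(red&a,"barS",-20,80)
```

```text
bar [175 240  37  19 291] ((414.0603942871094, 108.80096435546875), (107.8697509765625, 24.130287170410156), 71.89461517333984) [413.31867053 105.42482184   8.33058042] [ 2.51408654 40.30944493]
paper [ 260  158   84  107 6874] ((530.4715576171875, -204.89682006835938), (295.99591064453125, 210.0296173095703), 7.633518218994141) [ 520.25662081 -202.43678419   30.95069938] [25.13341183 36.68012099]
spine [ 205  168   35  109 2607] ((498.703369140625, 27.754772186279297), (322.47369384765625, 73.78016662597656), 7.670301914215088) [493.87629356  26.84774367   3.02252196] [-2.80591537  9.11829013]
stapler [166 194  45  15 437] ((549.7069702148438, 126.32672119140625), (123.5659408569336, 29.189830780029297), 83.88592529296875) [547.50247994 125.71706124  53.645803  ] [12.16340563 59.98841183]
paperS [ 198  194  134  103 6473] ((529.625732421875, -204.3890838623047), (299.503173828125, 213.80813598632812), 7.847738742828369) [ 537.07780094 -207.27727657   30.31974351] [26.76129155 33.88541826]
barS [299 164  34  17 253] ((403.6584777832031, 110.516357421875), (110.53368377685547, 50.9285774230957), 71.91494750976562) [417.62731376 103.39434647   7.52065136] [ 2.04321823 38.76428367]
```

View pics/crop.png

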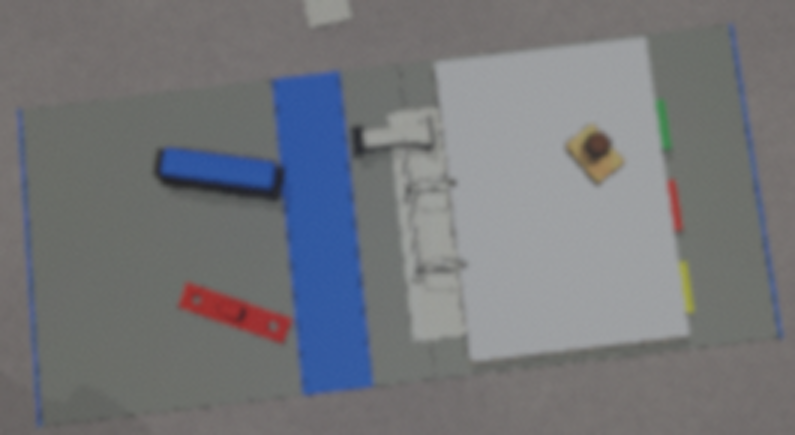

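The crop confirms the choice: the bar with two holes is centred at crop (235,312), and the lever's roller is at crop (358,140). The posts and rings are at (432,185) and (443,268). Next I go above the lever for a close look.

```bash
cat >> h.py <<'E'
YAW=np.radians(7.65); O=np.array([517.5,-110.5,0]); F=np.array([[np.cos(YAW),-np.sin(YAW),0],[np.sin(YAW),np.cos(YAW),0],[0,0,1]])
def f2w(p): return O+F@np.array(p,float)
def w2f(p): return (np.asarray(p)-O)@F
def go(tgt,yaw_deg=None):
    """turn about tool z so that tool y lies along yaw (mod pi), then shift in the turned tool frame"""
    o=get_obs(); M=R.from_quat(o["orientation"]).as_matrix(); w=0
    if yaw_deg is not None:
        cur=np.arctan2(M[1,1],M[0,1]); d=np.radians(yaw_deg)-cur; d=(d+np.pi/2)%np.pi-np.pi/2
        w=-d; M=M@R.from_rotvec([0,0,w]).as_matrix()
    print("tcp",o["tcp_pos"].round(1),"j6 %.2f"%o["joint_pos"][5],"F",o["force"].round(1),"turn wz %.4f"%w,"shift mm",(M.T@(np.array(tgt)-o["tcp_pos"])).round(1), "tilt",(M[:2,2]).round(4))
E
python3 - <<'E'
from h import *
z=np.load("top.npz"); W=z["W"]
print(w2f(W[192,233:242]).round(0), w2f(W[140:141,0]))
t=f2w([60,70,0]); t[2]=230; print(t); go(t,7.65)
E
```

```text
[[76. 95. 33.]
 [74. 92. 37.]
 [74. 89. 36.]
 [75. 86. 32.]
 [75. 83. 29.]
 [73. 80. 35.]
 [73. 77. 34.]
 [74. 75. 30.]
 [73. 72. 33.]] [[335.04803826 799.30729392  -3.41994911]]
[567.64749115 -33.13573737 230.        ]
tcp [247.5 573.2 230.4] j6 -0.18 F [0.8 0.7 0.8] turn wz 1.0294 shift mm [-643.5  236.6    1.1] tilt [-0.0011 -0.0017]
```

move_arm([
  [0,0,0,0,0,0.103],
  [0,0,0,0,0,0.103],
  [0,0,0,0,0,0.103],
  [0,0,0,0,0,0.103],
  [0,0,0,0,0,0.103],
  [0,0,0,0,0,0.103],
  [0,0,0,0,0,0.103],
  [0,0,0,0,0,0.103],
  [0,0,0,0,0,0.103],
  [0,0,0,0,0,0.103],
])

```text
t: 0.93
tcp_pos: [247.6, 573.4, 230.7]
orientation: [0.66, 0.751, -0.001, 0.0]
force: [-0.3, 0.9, 0.0]
width: 0.999
gripper_force: 0.0
```

move_arm([
  [-0.032,0.012,0,0,0,0],
  [-0.032,0.012,0,0,0,0],
  [-0.032,0.012,0,0,0,0],
  [-0.032,0.012,0,0,0,0],
  [-0.032,0.012,0,0,0,0],
  [-0.032,0.012,0,0,0,0],
  [-0.032,0.012,0,0,0,0],
  [-0.032,0.012,0,0,0,0],
  [-0.032,0.012,0,0,0,0],
  [-0.032,0.012,0,0,0,0],
])

```text
t: 1.77
tcp_pos: [409.4, 270.9, 231.1]
orientation: [0.659, 0.753, -0.0, -0.0]
force: [1.2, 0.8, -0.5]
width: 1.0
gripper_force: 0.0
```

move_arm([
  [-0.035,0.013,0,0,0,0],
  [-0.035,0.013,0,0,0,0],
  [-0.035,0.013,0,0,0,0],
  [-0.035,0.013,0,0,0,0],
  [-0.035,0.013,0,0,0,0],
  [-0.035,0.013,0,0,0,0],
  [-0.035,0.013,0,0,0,0],
  [-0.035,0.013,0,0,0,0],
  [-0.035,0.012,0,0,0,0],
  [0,0,0,0,0,0],
])

```text
t: 2.6
tcp_pos: [570.0, -30.8, 231.2]
orientation: [0.661, 0.751, 0.0, 0.003]
force: [0.5, 0.1, 0.4]
width: 1.001
gripper_force: 0.0
```

Run:
```python
from h import *
c,W,r=cam("wrist"); save("w1",c); np.savez("w1",c=c,W=W); print(r["origin"],r["attitude"])
t=f2w([60,70,0]); t[2]=230; go(t,7.65)
```

```text
[560.55797296  41.78295877 373.33810585] [0.98696817 0.06303578 0.0111534  0.14763439]
tcp [567.6 -27.8 230.9] j6 -0.37 F [-0.2  1.1  0.8] turn wz -0.0054 shift mm [-5.3 -0.7  0.9] tilt [ 0.0011 -0.0007]
```

View pics/w1.png

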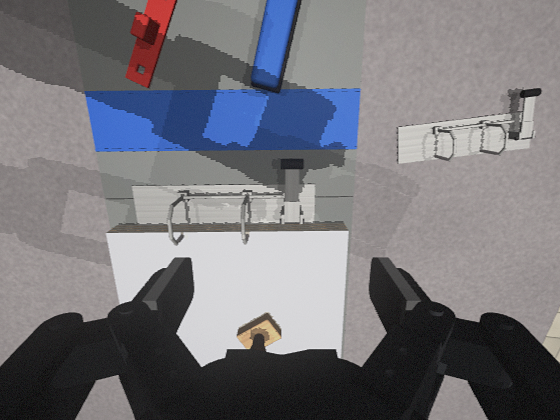

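The wrist view shows the roller at (291,163) and the ring ends on the posts at about (176,240) and (244,240).

Run:
```python
from h import *
z=np.load("w1.npz"); c=z["c"].astype(int); W=z["W"]
Fw=w2f(W); 
m=(c.sum(-1)<150); a=np.zeros_like(m);a[150:180,270:315]=1
p=Fw[m&a&(Fw[...,2]>25)]; print("roller",len(p),np.percentile(p,[1,50,99],axis=0).round(1))
a[:]=0;a[175:250,160:265]=1
for lo,hi in((160,200),(225,265)):
    a[:]=0;a[225:252,lo:hi]=1
    q=Fw[a&(Fw[...,2]>44)]; print(len(q),np.percentile(q,[2,50,98],axis=0).round(1)); k=q[q[:,1]<5]; print("  near post",len(k),np.median(k,0) if len(k) else 0)
a[:]=0;a[255:330,130:210]=1
q=Fw[240:310,260:330].reshape(-1,3);print("paper z",np.nanmedian(q,0))
wt=(c.min(-1)>150); a[:]=0; a[225:420,95:360]=1
q=Fw[wt&a&(abs(Fw[...,2]-30)<5)];print("paper ext",np.nanpercentile(q,[.5,99.5],axis=0).round(1))
sv=c[140:260,120:330].astype(np.uint8); save("w1c",sv,3.8)
```

```text
roller 218 [[63.7 86.  32.5]
 [75.6 91.1 36.7]
 [87.4 96.2 38.8]]
103 [[-60.2   2.1  45.2]
 [-57.3  16.1  64.7]
 [-56.   29.7  67.9]]
  near post 22 [-56.80471112   3.50653535  48.73648503]
84 [[20.1  1.3 44.7]
 [22.4 17.4 65.5]
 [23.9 29.2 67.1]]
  near post 14 [23.07894509  3.22552693 52.56765184]
paper z [ 79.99204936 -52.27588183  30.66507751]
paper ext [[-148.7 -183.8   28.9]
 [ 145.3    7.2   32.5]]
```

View pics/w1c.png

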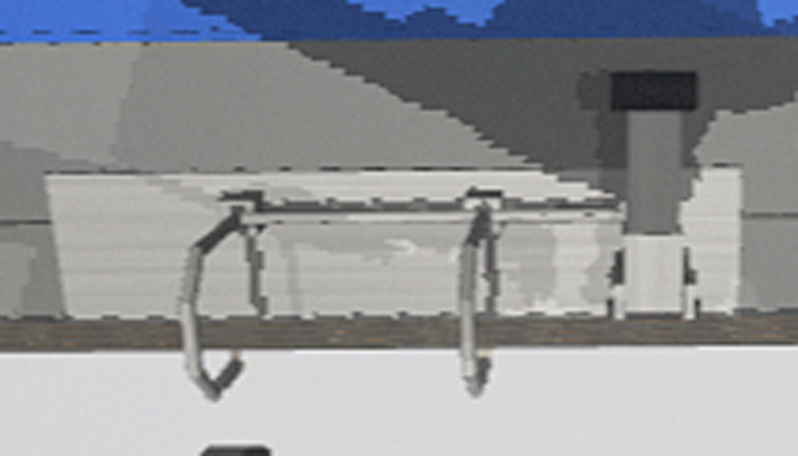

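Run:
```python
from h import *
t=f2w([75.6,90.5,60]); go(t,7.65)
```

```text
tcp [567.6 -27.8 230.9] j6 -0.37 F [-0.2  1.1  0.8] turn wz -0.0054 shift mm [ 15.3  14.7 170.9] tilt [ 0.0011 -0.0007]
```

move_arm([
  [0.0,0.0,0,0,0,-0.005],
  [0.005,0.005,0.03,0,0,0],
  [0.005,0.005,0.03,0,0,0],
  [0.005,0.005,0.03,0,0,0],
  [0,0,0.03,0,0,0],
  [0,0,0.03,0,0,0],
  [0,0,0.02,0,0,0],
  [0,0,0,0,0,0],
  [0,0,0,0,0,0],
], grip=0.05)

```text
t: 3.4
tcp_pos: [577.1, -5.7, 60.5]
orientation: [0.656, 0.755, -0.001, -0.002]
force: [-0.4, -0.0, 0.6]
width: 0.582
gripper_force: 0.0
```

Run:
```python
from h import *
c,W,r=cam("wrist"); save("w2",c); np.savez("w2",c=c,W=W); Fw=w2f(W)
m=(c.astype(int).sum(-1)<150)&(Fw[...,2]>25)&(Fw[...,2]<41)&(abs(Fw[...,0]-75)<25)&(abs(Fw[...,1]-90)<15)
p=Fw[m]; print(len(p),np.percentile(p,[1,50,99],axis=0).round(1) if len(p) else 0)
t=f2w([75.6,90.5,14]); go(t,7.65); print(w2f(get_obs()["tcp_pos"]))
```

```text
789 [[63.7 86.2 29.9]
 [75.9 93.  36.6]
 [88.4 96.5 38.5]]
tcp [578.5  -6.3  61.9] j6 -0.34 F [ 0.3 -0.3 -0.3] turn wz 0.0061 shift mm [-4.7  1.3 47.9] tilt [-0.0002  0.0002]
[74.35414724 95.17904963 61.85944713]
```

View pics/w2.png

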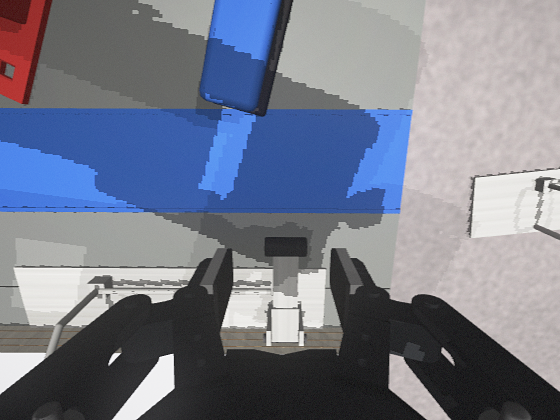

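The roller at (285,246) lies between the fingers. It needs a small y correction, then I descend and pinch it end to end.

move_arm([
  [-0.002,0.0015,0.012,0,0,0.006],
  [-0.002,0,0.012,0,0,0],
  [0,0,0.012,0,0,0],
  [0,0,0.011,0,0,0],
  [0,0,0,0,0,0],
  [0,0,0,0,0,0],
])

```text
t: 3.95
tcp_pos: [579.9, -11.1, 13.2]
orientation: [0.659, 0.752, -0.001, -0.001]
force: [-0.4, -0.3, 0.3]
width: 0.584
gripper_force: 0.0
```

move_arm([
  [0,0,0,0,0,0],
  [0,0,0,0,0,0],
  [0,0,0,0,0,0],
  [0,0,0,0,0,0],
  [0,0,0,0,0,0],
  [0,0,0,0,0,0],
], grip=0.018, squeeze=40)

```text
t: 4.45
tcp_pos: [580.8, -11.3, 14.6]
orientation: [0.659, 0.752, -0.0, 0.0]
force: [-1.1, -1.2, 0.6]
width: 0.29
gripper_force: 39.2
```

Run:
```python
from h import *
o=get_obs();print(w2f(o["tcp_pos"]),o["force"]@F,o["width"],o["gripper_force"])
y0=w2f(o["tcp_pos"]);
a=0.0286+np.arange(0,21)*0.95/20
p=np.c_[70*np.cos(a),70*np.sin(a)]
print(np.diff(p,axis=0).round(4)) ; M=R.from_quat(o["orientation"]).as_matrix(); print((M.T@F).round(3))
```

```text
[75.90028906 89.92615884 14.59815971] [-1.27255979 -1.07785017  0.59225426] 0.2898509784608258 39.21827495098114
[[-0.174   3.3201]
 [-0.3314  3.3081]
 [-0.4881  3.2887]
 [-0.6437  3.2618]
 [-0.7979  3.2275]
 [-0.9502  3.186 ]
 [-1.1004  3.1373]
 [-1.2482  3.0815]
 [-1.3931  3.0188]
 [-1.5348  2.9492]
 [-1.6731  2.873 ]
 [-1.8077  2.7903]
 [-1.9381  2.7013]
 [-2.0642  2.6063]
 [-2.1856  2.5053]
 [-2.3021  2.3987]
 [-2.4134  2.2867]
 [-2.5193  2.1695]
 [-2.6194  2.0475]
 [-2.7137  1.9208]]
[[ 0.001  1.    -0.   ]
 [ 1.    -0.001  0.   ]
 [ 0.    -0.    -1.   ]]
```

move_arm([
  [-0.0002,0,-0.0033,0,0,0],
  [-0.0003,0,-0.0033,0,0,0],
  [-0.0005,0,-0.0033,0,0,0],
  [-0.0006,0,-0.0033,0,0,0],
  [0,0,0,0,0,0],
])

```text
t: 4.87
tcp_pos: [580.8, -12.8, 27.5]
orientation: [0.659, 0.752, -0.0, -0.0]
force: [1.0, 0.2, -8.0]
width: 0.296
gripper_force: 39.9
```

Run:
```python
from h import *
o=get_obs();print(w2f(o["tcp_pos"]),o["force"]@F,o["width"],o["gripper_force"],o["torque"])
c,W,r=cam("wrist"); Fw=w2f(W); 
m=(c.astype(int).sum(-1)<150)&(Fw[...,2]>25)&(Fw[...,2]<70)&(abs(Fw[...,0]-75.5)<11)&(abs(Fw[...,1]-90)<12)
p=Fw[m]; print(len(p),np.percentile(p,[1,50,99],axis=0).round(1) if len(p) else 0)
```

```text
[75.70906227 88.45271693 27.47379335] [ 1.06603947  0.07516877 -7.97054812] 0.2961690111978952 39.934943318367004 [-0.04714596 -0.13057383  0.11535963]
1215 [[64.8 84.3 42.6]
 [75.3 91.8 48.9]
 [86.1 95.2 50.9]]
```

move_arm([
  [-0.0008,0,-0.0032,0,0,0],
  [-0.001,0,-0.0032,0,0,0],
  [-0.0011,0,-0.0031,0,0,0],
  [-0.0012,0,-0.0031,0,0,0],
  [-0.0014,0,-0.003,0,0,0],
  [-0.0015,0,-0.0029,0,0,0],
])

```text
t: 5.42
tcp_pos: [581.8, -19.8, 46.7]
orientation: [0.659, 0.752, -0.0, -0.0]
force: [0.1, 1.1, -7.0]
width: 0.29
gripper_force: 40.3
```

move_arm([
  [-0.0017,0,-0.0029,0,0,0],
  [-0.0018,0,-0.0028,0,0,0],
  [-0.0019,0,-0.0027,0,0,0],
  [-0.0021,0,-0.0026,0,0,0],
  [-0.0022,0,-0.0025,0,0,0],
  [-0.0023,0,-0.0024,0,0,0],
  [-0.0024,0,-0.0023,0,0,0],
])

```text
t: 6.0
tcp_pos: [583.9, -34.3, 65.0]
orientation: [0.659, 0.752, 0.0, 0.0]
force: [-2.2, 0.0, 3.4]
width: 0.29
gripper_force: 41.1
```

Run:
```python
from h import *
o=get_obs();print(w2f(o["tcp_pos"]),o["force"]@F,o["width"],o["gripper_force"],o["torque"])
c,W,r=cam("wrist"); Fw=w2f(W); 
m=(c.astype(int).sum(-1)<150)&(Fw[...,2]>55)&(Fw[...,2]<100)&(abs(Fw[...,0]-75.5)<11)&(abs(Fw[...,1]-65)<20)
p=Fw[m]; print(len(p),np.percentile(p,[1,50,99],axis=0).round(1) if len(p) else 0)
```

```text
[76.00708626 66.71419764 65.03445398] [-2.13500716  0.32372448  3.35878425] 0.2900748796849331 41.094911098480225 [-0.02025426  0.32648357  0.07635365]
1259 [[64.7 62.8 79.8]
 [75.5 70.1 86.6]
 [86.3 73.5 88.7]]
```

move_arm([
  [-0.0025,0,-0.0022,0,0,0],
  [-0.0026,0,-0.002,0,0,0],
  [-0.0027,0,-0.0019,0,0,0],
  [0,0,0,0,0,0],
])

```text
t: 6.38
tcp_pos: [584.8, -41.4, 70.5]
orientation: [0.659, 0.752, 0.0, -0.0]
force: [-2.2, 3.9, 4.0]
width: 0.294
gripper_force: 41.2
```

move_arm([
  [-0.0009,0,-0.0014,0,0,0],
  [-0.0009,0,-0.0009,0,0,0],
  [0,0,0,0,0,0],
])

```text
t: 6.63
tcp_pos: [584.9, -43.1, 71.8]
orientation: [0.659, 0.752, 0.0, -0.001]
force: [1.1, 3.5, -4.0]
width: 0.291
gripper_force: 40.6
```

Run:
```python
from h import *
o=get_obs();print(w2f(o["tcp_pos"]),o["force"]@F)
```

```text
[75.73852498 57.84076721 71.84308314] [ 1.57664894  3.32980666 -3.99663698]
```

move_arm([
  [-0.0008,0,-0.0006,0,0,0],
  [0,0,0,0,0,0],
])

```text
t: 6.8
tcp_pos: [584.9, -43.7, 72.3]
orientation: [0.659, 0.752, 0.0, -0.001]
force: [1.1, 5.0, -6.6]
width: 0.29
gripper_force: 40.2
```

Run:
```python
from h import *
o=get_obs();print(w2f(o["tcp_pos"]),o["force"]@F)
```

```text
[75.65692427 57.20697007 72.30452455] [ 1.79620453  4.84156851 -6.62614245]
```

move_arm([
  [0,0,0,0,0,0],
  [0,0,0,0,0,0],
  [0,0,0,0,0,0],
  [0,0,-0.015,0,0,0],
  [0,0,-0.03,0,0,0],
  [0,0,-0.035,0,0,0],
  [0,0,-0.03,0,0,0],
  [0,0,0,0,0,0],
], grip=0.05)

```text
t: 7.47
tcp_pos: [589.9, -46.1, 190.5]
orientation: [0.659, 0.752, 0.003, 0.007]
force: [1.0, -0.1, 0.5]
width: 0.585
gripper_force: 0.0
```

Run:
```python
from h import *
c,W,r=cam("wrist"); Fw=w2f(W); save("w3",c); np.savez("w3",c=c,W=W)
m=(c.astype(int).sum(-1)<150)&(Fw[...,2]>55)&(Fw[...,2]<110)&(abs(Fw[...,0]-75.5)<14)&(abs(Fw[...,1]-62)<20)
p=Fw[m]; print(len(p),np.percentile(p,[1,50,99],axis=0).round(1) if len(p) else 0)
b=W.copy(); t=np.array([414,108.8,150.]); go(t,71.9+90)
```

```text
313 [[64.5 55.6 88.6]
 [76.1 62.1 92.6]
 [87.8 65.5 94.7]]
tcp [588.2 -45.7 187.8] j6 -0.40 F [ 0.4 -0.3  0.9] turn wz 0.4478 shift mm [  92.7 -214.    35.5] tilt [ 0.01   -0.0035]
```

View pics/w3.png

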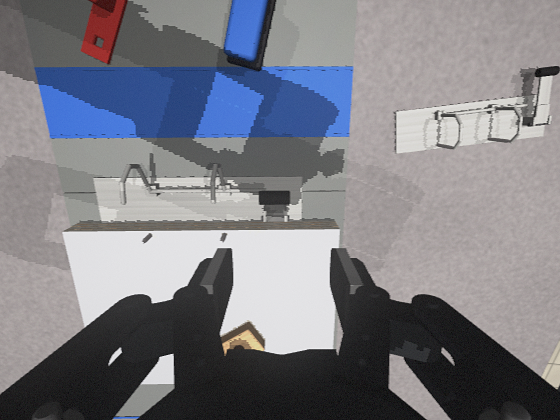

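Rings are open and the lever is up: the roller is at (275,197), its top 94.7 mm high. The bare posts show at (147,238) and (223,237). I measure the posts and go to the bar.

Run:
```python
from h import *
z=np.load("w3.npz"); Fw=w2f(z["W"])
for x0 in(-57,23):
    m=(Fw[...,2]>36)&(abs(Fw[...,0]-x0)<12)&(abs(Fw[...,1]-0)<12)&(Fw[...,2]<56)
    p=Fw[m]; print(len(p), np.percentile(p,[2,50,98],axis=0).round(1)); q=p[p[:,2]>p[:,2].max()-3]; print(" top",np.median(q,0).round(1))
    v,u=np.where(m); print(u.min(),u.max(),v.min(),v.max())
print(np.nanmedian(Fw[250:300,110:180].reshape(-1,3),0))
```

```text
47 [[-59.2   0.7  36.5]
 [-56.9   3.2  43.5]
 [-55.7   4.8  50.3]]
 top [-57.7   2.7  48.8]
142 150 235 243
32 [[20.1  1.8 37.2]
 [22.5  4.  44.6]
 [24.   5.2 50.2]]
 top [22.3  3.  49.6]
221 225 235 242
[-67.7065442  -42.07913872  30.85532563]
```

move_arm([
  [0,0,0,0,0,0.112],
  [0,0,0,0,0,0.112],
  [0,0,0,0,0,0.112],
  [0,0,0,0,0,0.112],
  [0.03,-0.035,0,0,0,0],
  [0.03,-0.035,0,0,0,0],
  [0.02,-0.035,0,0,0,0],
  [0.013,-0.035,0,0,0,0],
  [0,-0.037,0,0,0,0],
  [0,-0.037,0,0,0,0],
])

```text
t: 8.35
tcp_pos: [413.5, 103.7, 182.7]
orientation: [0.809, 0.588, -0.0, 0.0]
force: [-0.5, 0.1, 0.0]
width: 0.59
gripper_force: 0.0
```

```bash
cat >> h.py <<'E'
def bar():
    c,W,r=cam("wrist"); c=c.astype(int)
    red=(c[...,0]>c[...,1]+50)&(c[...,0]>c[...,2]+50)&(c[...,0]>80)
    s=red&(W[...,2]<14)&(W[...,2]>0)&(np.linalg.norm(W[...,:2]-[414,108.8],axis=-1)<90); b=red&(W[...,2]>33)&(W[...,2]<46)
    for n,m in(("strip",s),("blocktop",b)):
        if m.sum()>10:
            p=W[m]; print(n,m.sum(),cv2.minAreaRect(p[:,:2].astype(np.float32)),np.median(p,0).round(1))
    return c.astype(np.uint8),W
E
python3 - <<'E'
from h import *
c,W=bar(); save("w4",c); np.savez("w4",c=c,W=W); t=np.array([414,108.8,150.]); go(t,161.9)
E
```

```text
strip 1984 ((411.4850769042969, 106.03009033203125), (110.83470153808594, 26.27958106994629), 72.19728088378906) [413.7 117.6   7.8]
blocktop 303 ((412.684814453125, 107.1482162475586), (21.382381439208984, 12.995467185974121), 71.42476654052734) [412.8 107.8  37.5]
tcp [402.  105.4 181.5] j6 0.30 F [-6.7  1.1 -0.9] turn wz 0.0023 shift mm [ 7.1 10.8 31.3] tilt [-0.0165  0.0007]
```

View pics/w4.png

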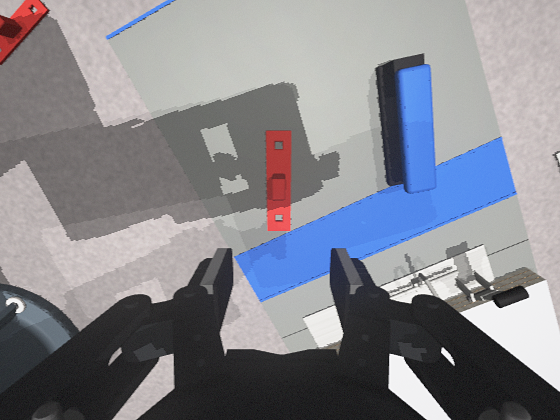

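The bar is at (278,180) with the block at (278,188), clear of the stapler at (412,125). I settle, re-measure and descend.

move_arm([
  [0.003,0.002,0.03,0,0,0],
  [0,0,0.03,0,0,0],
  [0,0,0.025,0,0,0],
  [0,0,0,0,0,0],
  [0,0,0,0,0,0],
  [0,0,0,0,0,0],
])

```text
t: 8.9
tcp_pos: [418.6, 105.0, 98.7]
orientation: [0.81, 0.587, 0.0, 0.0]
force: [-0.5, -0.5, 0.4]
width: 0.586
gripper_force: 0.0
```

Run:
```python
from h import *
c,W=bar(); t=np.array([412.3,106.8,11.]); go(t,71.8+90)
```

```text
strip 3414 ((411.78021240234375, 106.06401062011719), (111.6217269897461, 27.40288734436035), 71.96575164794922) [415.4 120.    7.8]
blocktop 559 ((412.47930908203125, 107.1941146850586), (21.754196166992188, 13.178996086120605), 71.84263610839844) [412.9 107.9  37.5]
tcp [419.  105.1  99.1] j6 0.30 F [ 0.9 -0.6  0. ] turn wz 0.0014 shift mm [-0.5 -7.1 88.1] tilt [ 0.002  -0.0001]
```

move_arm([
  [0,-0.0035,0.02,0,0,0],
  [0,-0.0035,0.02,0,0,0],
  [0,0,0.02,0,0,0],
  [0,0,0.01,0,0,0],
  [0,0,0,0,0,0],
  [0,0,0,0,0,0],
])

```text
t: 9.45
tcp_pos: [412.3, 107.4, 29.0]
orientation: [0.81, 0.587, 0.001, 0.0]
force: [0.6, 0.9, 0.7]
width: 0.587
gripper_force: 0.0
```

Run:
```python
from h import *
c,W=bar(); save("w5",c); t=np.array([412.4,107,11.]); go(t,71.8+90)
```

```text
strip 5974 ((411.3983154296875, 104.45757293701172), (115.46253204345703, 27.37965202331543), 71.9959487915039) [416.4 123.3   7.8]
blocktop 1153 ((412.561279296875, 107.05024719238281), (22.778676986694336, 14.039209365844727), 72.23640441894531) [412.9 108.6  37.6]
tcp [412.5 107.4  29.3] j6 0.31 F [ 0.2 -0.  -0.4] turn wz 0.0016 shift mm [-0.4 -0.  18.3] tilt [ 0.0025 -0.    ]
```

move_arm([
  [0,0,0.009,0,0,0],
  [0,0,0.009,0,0,0],
  [0,0,0,0,0,0],
])

```text
t: 9.75
tcp_pos: [411.4, 107.4, 9.5]
orientation: [0.81, 0.587, -0.0, -0.0]
force: [-0.2, 0.9, -0.4]
width: 0.585
gripper_force: 0.0
```

move_arm([
  [0,0,0,0,0,0],
  [0,0,0,0,0,0],
  [0,0,0,0,0,0],
  [0,0,0,0,0,0],
  [0,0,0,0,0,0],
  [0,0,0,0,0,0],
  [0,0,0,0,0,0],
], grip=0.008)

```text
t: 10.33
tcp_pos: [411.5, 107.5, 10.4]
orientation: [0.81, 0.587, 0.0, 0.0]
force: [-0.5, 0.6, 1.8]
width: 0.157
gripper_force: 39.5
```

move_arm([
  [0,0,-0.01,0,0,0],
  [0,0,-0.02,0,0,0],
  [0,0,-0.03,0,0,0],
  [0,0,-0.035,0,0,0],
  [0,0,-0.03,0,0,0],
  [0,0,0,0,0,0],
])

```text
t: 10.83
tcp_pos: [414.3, 107.6, 139.5]
orientation: [0.809, 0.587, 0.004, 0.003]
force: [1.4, 0.1, -0.8]
width: 0.156
gripper_force: 39.3
```

Run:
```python
from h import *
print(get_obs()["width"])
t=f2w([-17.3,2.3,110.]); go(t,7.65+90)
```

```text
0.15608459798086605
tcp [414.3 107.6 139.5] j6 0.31 F [ 1.4  0.1 -0.8] turn wz 1.1217 shift mm [ 55.6 227.5  30.4] tilt [ 0.0102 -0.0001]
```

move_arm([
  [0,0,0,0,0,0.112],
  [0,0,0,0,0,0.112],
  [0,0,0,0,0,0.112],
  [0,0,0,0,0,0.112],
  [0,0,0,0,0,0.112],
  [0,0,0,0,0,0.112],
  [0,0,0,0,0,0.112],
  [0,0,0,0,0,0.112],
  [0,0,0,0,0,0.112],
  [0,0,0,0,0,0.114],
])

```text
t: 11.67
tcp_pos: [410.7, 107.4, 134.4]
orientation: [0.998, 0.064, -0.001, -0.0]
force: [-0.5, 0.1, 0.7]
width: 0.157
gripper_force: 39.2
```

move_arm([
  [0.007,0.028,0,0,0,0],
  [0.007,0.028,0,0,0,0],
  [0.007,0.028,0,0,0,0],
  [0.007,0.028,0,0,0,0],
  [0.007,0.028,0,0,0,0],
  [0.007,0.028,0,0,0,0],
  [0.007,0.028,0,0,0,0],
  [0.006,0.028,0,0,0,0],
  [0,0.003,0,0,0,0],
  [0,0,0,0,0,0],
])

```text
t: 12.5
tcp_pos: [496.2, -111.9, 134.3]
orientation: [0.998, 0.065, -0.0, -0.0]
force: [0.2, -0.1, -1.4]
width: 0.157
gripper_force: 39.4
```

move_arm([
  [0,0,0,0,0,0],
  [0,0,0,0,0,0],
  [0,0,0,0,0,0],
])

```text
t: 12.75
tcp_pos: [495.0, -108.8, 134.9]
orientation: [0.998, 0.067, -0.001, -0.001]
force: [0.2, 0.3, 0.3]
width: 0.152
gripper_force: 39.4
```

Run:
```python
from h import *
t=f2w([-17.3,2.3,110.]); go(t,7.65+90)
c,W,r=cam("wrist"); save("w6",c); np.savez("w6",c=c,W=W,o=r["origin"],a=r["attitude"])
```

```text
tcp [ 495.  -108.8  134.9] j6 1.00 F [0.2 0.3 0.3] turn wz 0.0007 shift mm [ 4.8  2.4 24.8] tilt [-0.0017  0.001 ]
```

View pics/w6.png

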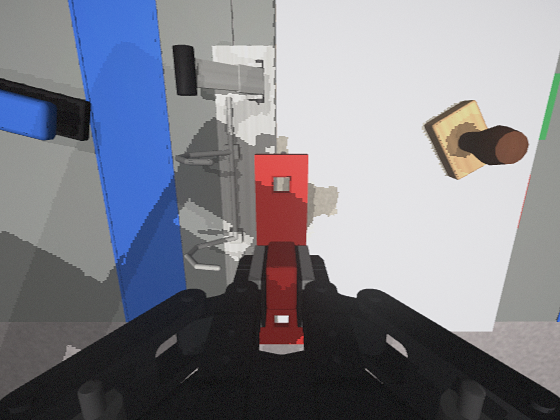

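The bar is held level with its holes at (282,184) and (281,319), and it hides the posts. I sidestep 35 mm to see the front post and the front hole in the same picture.

move_arm([
  [0.0,0.012,0,0,0,0],
  [0,0.012,0,0,0,0],
  [0,0.01,0,0,0,0],
  [0,0,0.01,0,0,0],
  [0,0,0.01,0,0,0],
  [0,0,0,0,0,0],
  [0,0,0,0,0,0],
  [0,0,0,0,0,0],
  [0,0,0,0,0,0],
])

```text
t: 13.55
tcp_pos: [500.5, -143.7, 115.2]
orientation: [0.998, 0.067, -0.0, -0.0]
force: [-0.0, 0.7, -0.6]
width: 0.156
gripper_force: 39.4
```

Run:
```python
from h import *
c,W,r=cam("wrist"); np.savez("w7",c=c,W=W); Fw=w2f(W); o=get_obs(); T=w2f(o["tcp_pos"]); M=R.from_quat(o["orientation"]).as_matrix()
print("tcp file",T.round(1),"toolaxes in file\n",(F.T@M).round(4)); print("cam file",w2f(r["origin"]).round(1))
for x0 in(-57,23):
    m=(Fw[...,2]>36)&(abs(Fw[...,0]-x0)<12)&(abs(Fw[...,1]-0)<12)&(Fw[...,2]<56)
    p=Fw[m]; v,u=np.where(m)
    if len(p): print(x0,len(p), np.percentile(p,[2,50,98],axis=0).round(1).tolist(),u.min(),u.max(),v.min(),v.max()); q=p[p[:,2]>47]; print(" top",np.median(q,0).round(1),len(q))
ci=c.astype(int); red=(ci[...,0]>ci[...,1]+50)&(ci[...,0]>ci[...,2]+50)&(ci[...,0]>80)
s=red&(abs(Fw[...,2]-(T[2]-3))<5)
p=Fw[s]; print("strip",len(p),cv2.minAreaRect(p[:,:2].astype(np.float32)),np.percentile(p,[.5,50,99.5],axis=0).round(1).tolist())
n,l,st,ce=cv2.connectedComponentsWithStats((~red).astype(np.uint8))
for k in range(1,n):
    if 30<st[k,4]<900:
        ring=cv2.dilate((l==k).astype(np.uint8),np.ones((5,5)))>0; q=Fw[ring&s]
        if len(q)>15: print("hole",st[k],ce[k].round(1),((q.min(0)+q.max(0))/2).round(1),np.median(q,0).round(1))
save("w7",c)
```

```text
tcp file [-21.2 -30.7 115.3] toolaxes in file
 [[ 1.e+00 -3.e-04  1.e-04]
 [-3.e-04 -1.e+00 -1.e-04]
 [ 1.e-04  1.e-04 -1.e+00]]
cam file [ 52.9 -31.7 257.6]
-57 34 [[-59.1, 0.7, 36.3], [-56.9, 2.3, 44.5], [-55.8, 3.7, 50.2]] 236 241 256 267
 top [-57.9   2.3  48.9] 9
23 52 [[19.6, -0.5, 37.7], [22.2, 1.0, 46.1], [23.7, 3.6, 50.7]] 231 238 156 164
 top [21.5  1.7 49.1] 21
strip 5342 ((-20.83932113647461, -31.828908920288086), (110.57307434082031, 25.944881439208984), 0.028996212407946587) [[-74.9, -44.5, 111.1], [6.2, -31.6, 112.6], [34.3, -19.0, 114.3]]
hole [273 177  17  16 249] [281.  184.5] [ 19.6 -31.6 111.2] [ 19.5 -31.1 112.3]
hole [274 315  15  12 174] [281.  320.3] [-59.6 -31.6 111.6] [-59.6 -31.6 112.4]
```

View pics/w7.png

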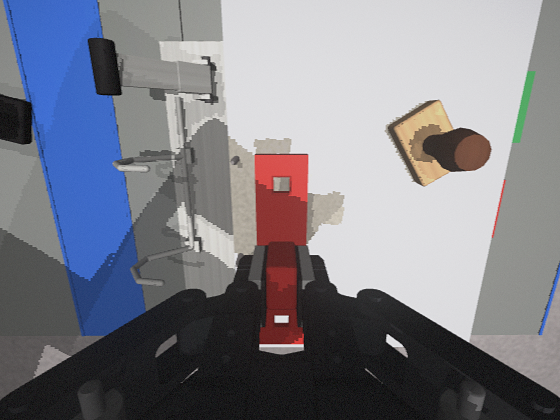

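The front post tip is at (236,159), the rear at (238,261), and the holes at (281,184) and (281,320). I move over the posts and stop just above the tips to check through the hole.

move_arm([
  [0.001,-0.011,0,0,0,0],
  [0.001,-0.011,0,0,0,0],
  [0,-0.0117,0,0,0,0],
  [0,0,0.012,0,0,0],
  [0,0,0.014,0,0,0],
  [0,0,0.014,0,0,0],
  [0,0,0.013,0,0,0],
  [0,0,0,0,0,0],
  [0,0,0,0,0,0],
  [0,0,0,0,0,0],
])

```text
t: 14.43
tcp_pos: [498.2, -109.7, 62.7]
orientation: [0.998, 0.067, 0.0, 0.0]
force: [-1.0, 1.0, -0.3]
width: 0.154
gripper_force: 39.4
```

```bash
cat >> h.py <<'E'
def holes():
    c,W,r=cam("wrist"); Fw=w2f(W); o=get_obs(); T=w2f(o["tcp_pos"]); print("tcp file",T.round(2),"F file",(o["force"]@F).round(1),o["torque"].round(2))
    ci=c.astype(int); red=(ci[...,0]>ci[...,1]+50)&(ci[...,0]>ci[...,2]+50)&(ci[...,0]>80)
    s=red&(abs(Fw[...,2]-(T[2]-3))<5)
    p=Fw[s]; print("strip",len(p),np.percentile(p,[.5,50,99.5],axis=0).round(1).tolist())
    n,l,st,ce=cv2.connectedComponentsWithStats((~red).astype(np.uint8))
    for k in range(1,n):
        if 30<st[k,4]<900:
            ring=cv2.dilate((l==k).astype(np.uint8),np.ones((5,5)))>0; q=Fw[ring&s]
            if len(q)>15:
                h=Fw[l==k]; print("hole",st[k],((q.min(0)+q.max(0))/2).round(1)); hh=h[(h[:,2]>40)&(h[:,2]<T[2]-6.5)]; print("  inside",len(hh),np.percentile(hh,[5,50,95],axis=0).round(1).tolist() if len(hh) else 0)
    return c
E
python3 - <<'E'
from h import *
c=holes(); save("w8",np.hstack([c[150:220,245:320],c[290:360,245:320]]),5)
E
```

```text
tcp file [-18.81   3.05  62.95] F file [ 1.1  0.2 -1.5] [ 0.01 -0.03  0.06]
strip 5364 [[-72.6, -10.5, 58.6], [8.4, 2.3, 60.2], [36.6, 14.9, 62.6]]
hole [273 177  17  16 243] [21.9  2.4 58.7]
  inside 64 [[17.6, 0.2, 44.8], [21.7, 1.8, 48.6], [23.0, 4.0, 56.0]]
hole [274 315  15  12 173] [-57.5   2.3  58.6]
  inside 12 [[-62.9, -1.2, 55.2], [-62.4, 2.6, 55.9], [-62.0, 5.8, 56.3]]
```

View pics/w8.png

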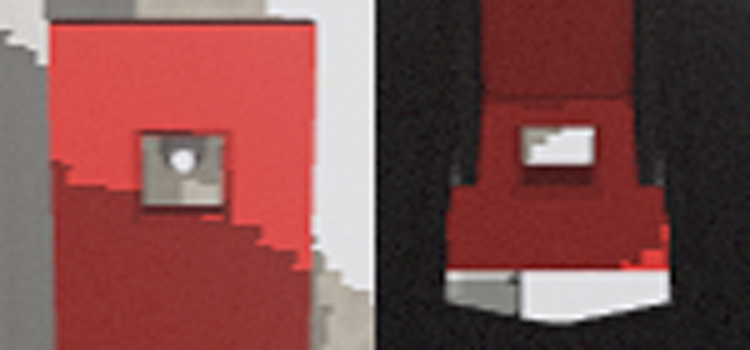

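Run:
```python
from h import *
c,W,r=cam("wrist"); Fw=w2f(W); g=c[150:220,245:320].astype(int)
m=(g.min(-1)>200)&(np.mgrid[:70,:75][0]<40)&(np.mgrid[:70,:75][0]>27)&(abs(np.mgrid[:70,:75][1]-36)<5); v,u=np.where(m); print(len(v),u.mean()+245,v.mean()+150)
p=Fw[150:220,245:320][m]; print(np.median(p,0))
C=w2f(r["origin"]); d=p.mean(0)-C; print(C, C+d*(50-C[2])/d[2])
```

```text
10 280.5 182.0
[21.23411774  2.29450581 50.08531723]
[ 55.22431308   2.0602807  205.47650726] [21.29644462  2.29616204 50.        ]
```

The tip is centred in the front hole to within 0.7 mm along x. I lower gently with a 0.5 mm correction.

move_arm([
  [-0.0005,0,0.003,0,0,0],
  [0,0,0.003,0,0,0],
  [0,0,0.003,0,0,0],
  [0,0,0.003,0,0,0],
  [0,0,0,0,0,0],
])

```text
t: 14.95
tcp_pos: [497.1, -110.3, 49.6]
orientation: [0.998, 0.066, -0.001, -0.0]
force: [-0.4, 0.5, -0.8]
width: 0.158
gripper_force: 39.4
```

move_arm([
  [0,0,0.003,0,0,0],
  [0,0,0.003,0,0,0],
  [0,0,0.002,0,0,0],
  [0,0,0,0,0,0],
  [0,0,0,0,0,0],
])

```text
t: 15.37
tcp_pos: [497.4, -110.3, 42.0]
orientation: [0.998, 0.066, -0.0, -0.0]
force: [0.4, -0.5, -0.6]
width: 0.156
gripper_force: 39.4
```

Run:
```python
from h import *
c=holes()
```

```text
tcp file [-19.81   2.8   42.13] F file [-0.8 -0.2 -0.6] [-0.01  0.02  0.01]
strip 5288 [[-73.6, -11.0, 37.8], [7.8, 1.8, 39.4], [35.7, 14.4, 41.4]]
hole [273 176  17  17 254] [21.3  1.8 38.3]
  inside 0 0
hole [274 315  15  22 236] [-61.4   1.8  38.2]
  inside 0 0
```

move_arm([
  [0,0,0.001,0,0,0],
  [0,0,0.001,0,0,0],
  [0,0,0.001,0,0,0],
  [0,0,0,0,0,0],
  [0,0,0,0,0,0],
])

```text
t: 15.83
tcp_pos: [497.5, -110.4, 39.2]
orientation: [0.998, 0.066, -0.0, -0.0]
force: [0.0, -0.7, -0.1]
width: 0.159
gripper_force: 39.4
```

move_arm([
  [0,0,0.0006,0,0,0],
  [0,0,0,0,0,0],
])

```text
t: 16.0
tcp_pos: [497.5, -110.4, 38.6]
orientation: [0.998, 0.066, -0.0, -0.0]
force: [0.1, -0.1, -0.3]
width: 0.154
gripper_force: 39.4
```

move_arm([
  [0,0,0.0006,0,0,0],
  [0,0,0,0,0,0],
])

```text
t: 16.17
tcp_pos: [497.6, -110.4, 38.3]
orientation: [0.998, 0.066, 0.0, 0.0]
force: [-1.5, -0.4, 1.8]
width: 0.157
gripper_force: 39.8
```

move_arm([
  [0,0,0.0005,0,0,0],
  [0,0,0,0,0,0],
])

```text
t: 16.33
tcp_pos: [497.6, -110.4, 38.3]
orientation: [0.998, 0.066, 0.0, 0.0]
force: [-1.7, 0.3, 7.9]
width: 0.159
gripper_force: 40.5
```

move_arm([
  [0,0,-0.0008,0,0,0],
  [0,0,0,0,0,0],
  [0,0,0,0,0,0],
  [0,0,0,0,0,0],
  [0,0,0,0,0,0],
], grip=0.03)

```text
t: 16.75
tcp_pos: [497.5, -110.4, 38.1]
orientation: [0.998, 0.066, -0.0, -0.0]
force: [0.7, 1.3, -0.7]
width: 0.35
gripper_force: 0.0
```

move_arm([
  [0,0,-0.005,0,0,0],
  [0,0,-0.012,0,0,0],
  [0,0,-0.025,0,0,0],
  [0,0,-0.03,0,0,0],
  [0,0,-0.03,0,0,0],
  [0,0,-0.03,0,0,0],
  [0,0,-0.02,0,0,0],
  [0,0,0,0,0,0],
  [0,0,0,0,0,0],
])

```text
t: 17.5
tcp_pos: [498.1, -110.6, 191.7]
orientation: [0.998, 0.066, 0.001, 0.001]
force: [-0.5, -0.0, -1.1]
width: 0.35
gripper_force: 0.0
```

Run:
```python
from h import *
c,W,r=cam("wrist"); Fw=w2f(W); ci=c.astype(int)
red=(ci[...,0]>ci[...,1]+50)&(ci[...,0]>ci[...,2]+50)&(ci[...,0]>80)&(abs(Fw[...,1]-2)<20)
s=red&(Fw[...,2]<43)&(Fw[...,2]>25)
p=Fw[s]; print(len(p),cv2.minAreaRect(p[:,:2].astype(np.float32))); 
for a in(-65,-40,0,15,30): q=p[abs(p[:,0]-a)<4]; print(a,len(q),np.percentile(q[:,2],[50,90]) if len(q) else 0)
rl=(ci.sum(-1)<150)&(Fw[...,2]>55)&(Fw[...,2]<110)&(abs(Fw[...,0]-75.5)<16)&(abs(Fw[...,1]-62)<20)
q=Fw[rl]; print("roller",len(q),np.percentile(q,[1,50,99],axis=0).round(1))
t=f2w([75.7,57.5,160]); go(t,7.65); go(t)
```

```text
2041 ((-19.401973724365234, 1.60845947265625), (109.70516204833984, 25.32012176513672), 0.1334293633699417)
-65 147 [35.78015951 36.67355146]
-40 128 [35.77994088 36.88330973]
0 199 [35.90986788 36.81244516]
15 202 [35.71182724 36.75291088]
30 209 [35.80220946 36.7563166 ]
roller 447 [[63.  53.7 88.4]
 [77.3 57.5 92.6]
 [88.4 64.2 95.1]]
tcp [ 497.2 -110.2  190.4] j6 1.00 F [0.3 0.5 0. ] turn wz 1.5701 shift mm [-54.5 -95.8  30.4] tilt [ 0.0001 -0.    ]
tcp [ 497.2 -110.2  190.4] j6 1.00 F [0.3 0.5 0. ] turn wz 0.0000 shift mm [ 95.7 -54.6  30.4] tilt [ 0.0001 -0.    ]
```

The bar lies flat: its strip top is 35.8 mm high all along, over papers at 30.8 mm. Back to the lever.

move_arm([
  [0,0,0,0,0,-0.121],
  [0,0,0,0,0,-0.121],
  [0,0,0,0,0,-0.121],
  [0,0,0,0,0,-0.121],
  [0,0,0,0,0,-0.121],
  [0,0,0,0,0,-0.121],
  [0,0,0,0,0,-0.121],
  [0,0,0,0,0,-0.121],
  [0,0,0,0,0,-0.121],
  [0,0,0,0,0,-0.121],
], grip=0.05)

```text
t: 18.38
tcp_pos: [496.3, -109.9, 188.3]
orientation: [0.781, 0.624, -0.001, -0.002]
force: [-0.7, 0.7, 0.2]
width: 0.586
gripper_force: 0.0
```

move_arm([
  [0,0,0,0,0,-0.121],
  [0,0,0,0,0,-0.121],
  [0,0,0,0,0,-0.12],
  [0.011,0.019,0,0,0,0],
  [0.011,0.019,0,0,0,0],
  [0.011,0.019,0,0,0,0],
  [0.011,0.019,0,0,0,0],
  [0.011,0.019,0,0,0,0],
  [0,0,0,0,0,0],
  [0,0,0,0,0,0],
])

```text
t: 19.22
tcp_pos: [583.6, -42.3, 188.2]
orientation: [0.658, 0.753, -0.001, -0.002]
force: [-0.9, -0.5, 0.0]
width: 0.582
gripper_force: 0.0
```

Run:
```python
from h import *
t=f2w([75.7,57.2,72]); go(t,7.65)
```

```text
tcp [583.6 -42.3 188.2] j6 -0.40 F [-0.9 -0.5  0. ] turn wz 0.0022 shift mm [ -1.7   1.5 116.2] tilt [-0.0039  0.0008]
```

move_arm([
  [-0.001,0.001,0.03,0,0,0.002],
  [0,0,0.03,0,0,0],
  [0,0,0.02,0,0,0],
  [0,0,0.012,0,0,0],
  [0,0,0.012,0,0,0],
  [0,0,0.012,0,0,0],
  [0,0,0,0,0,0],
  [0,0,0,0,0,0],
])

```text
t: 19.88
tcp_pos: [585.3, -44.2, 74.1]
orientation: [0.659, 0.752, -0.0, -0.0]
force: [-0.3, 0.6, -0.1]
width: 0.587
gripper_force: 0.0
```

Run:
```python
from h import *
t=f2w([75.7,57.4,71]); go(t,7.65)
```

```text
tcp [585.3 -44.2  74.1] j6 -0.40 F [-0.3  0.6 -0.1] turn wz -0.0018 shift mm [ 0.7 -0.4  3.1] tilt [-0.0005  0.0001]
```

move_arm([
  [0,0,0,0,0,0],
  [0,0,0,0,0,0],
  [0,0,0,0,0,0],
  [0,0,0,0,0,0],
  [0,0,0,0,0,0],
  [0,0,0,0,0,0],
], grip=0.018)

```text
t: 20.38
tcp_pos: [585.5, -43.9, 75.3]
orientation: [0.659, 0.752, 0.0, 0.0]
force: [-2.4, 0.7, 6.7]
width: 0.286
gripper_force: 39.3
```

Run:
```python
from h import *
o=get_obs(); print(w2f(o["tcp_pos"]),o["force"]@F)
```

```text
[76.22003385 57.00360303 75.2939535 ] [-2.2897741   1.04369033  6.66170145]
```

move_arm([
  [0.0027,0,0.0019,0,0,0],
  [0.0026,0,0.002,0,0,0],
  [0.0025,0,0.0022,0,0,0],
  [0.0024,0,0.0023,0,0,0],
  [0.0023,0,0.0024,0,0,0],
  [0.0022,0,0.0025,0,0,0],
])

```text
t: 20.88
tcp_pos: [583.8, -30.2, 62.9]
orientation: [0.659, 0.752, -0.0, 0.001]
force: [-4.4, -3.0, 12.6]
width: 0.29
gripper_force: 39.8
```

Run:
```python
from h import *
o=get_obs(); print(w2f(o["tcp_pos"]),o["force"]@F)
c,W,r=cam("wrist"); Fw=w2f(W); 
m=(c.astype(int).sum(-1)<150)&(Fw[...,2]>55)&(Fw[...,2]<100)&(abs(Fw[...,0]-75.5)<11)&(abs(Fw[...,1]-72)<20)
p=Fw[m]; print(len(p),np.percentile(p,[1,50,99],axis=0).round(1) if len(p) else 0)
```

```text
[76.43848799 70.74402638 62.87652742] [-4.7963347  -2.34261931 12.58014312]
1379 [[64.6 64.  72.9]
 [73.6 76.2 80.3]
 [86.1 80.7 99. ]]
```

move_arm([
  [0.0024,0,0.0024,0,0,0],
  [0.0023,0,0.0025,0,0,0],
  [0.002,0,0.0026,0,0,0],
])

```text
t: 21.18
tcp_pos: [582.9, -24.2, 54.9]
orientation: [0.659, 0.753, -0.001, 0.001]
force: [-3.7, -4.8, 5.6]
width: 0.29
gripper_force: 39.3
```

move_arm([
  [0.0017,0,0.0028,0,0,0],
  [0.0016,0,0.0029,0,0,0],
  [0.0015,0,0.0029,0,0,0],
  [0.0014,0,0.003,0,0,0],
])

```text
t: 21.52
tcp_pos: [581.8, -17.5, 41.1]
orientation: [0.659, 0.752, -0.001, 0.0]
force: [-1.4, -6.2, -5.6]
width: 0.292
gripper_force: 39.5
```

Run:
```python
from h import *
o=get_obs(); print(w2f(o["tcp_pos"]),o["force"]@F)
c,W,r=cam("wrist"); Fw=w2f(W); 
m=(c.astype(int).sum(-1)<150)&(Fw[...,2]>25)&(Fw[...,2]<90)&(abs(Fw[...,0]-75.5)<9)&(abs(Fw[...,1]-85)<14)
p=Fw[m]; print(len(p),np.percentile(p,[1,50,99],axis=0).round(1) if len(p) else 0)
```

```text
[76.07462761 83.59641073 41.09556669] [-2.20887954 -5.99730436 -5.58009232]
964 [[66.7 82.  51.5]
 [75.6 89.2 57.8]
 [84.4 92.7 59.8]]
```

move_arm([
  [0.0003,0,0.003,0,0,0],
  [0.0004,0,0.003,0,0,0],
  [0.0004,0,0.003,0,0,0],
  [0.0003,0,0.003,0,0,0],
  [0.0002,0,0.003,0,0,0],
  [0,0,0,0,0,0],
])

```text
t: 22.07
tcp_pos: [581.2, -14.3, 26.3]
orientation: [0.659, 0.752, 0.0, -0.001]
force: [-1.4, 2.1, -4.1]
width: 0.285
gripper_force: 40.0
```

```bash
cat > l.py <<'E'
from h import *
o=get_obs(); print(w2f(o["tcp_pos"]),o["force"]@F,o["width"])
c,W,r=cam("wrist"); Fw=w2f(W); 
m=(c.astype(int).sum(-1)<150)&(Fw[...,2]>25)&(Fw[...,2]<70)&(abs(Fw[...,0]-75.5)<9)&(abs(Fw[...,1]-89)<12)
p=Fw[m]; print(len(p),np.percentile(p,[1,50,99],axis=0).round(1) if len(p) else 0)
E
python3 l.py
```

```text
[75.92555305 86.89384481 26.29133684] [-1.11568694  2.22957848 -4.07391478] 0.28546152258695207
937 [[66.6 85.6 37.7]
 [75.5 92.6 43.1]
 [84.3 96.2 45.1]]
```

move_arm([
  [0.0002,0,0.002,0,0,0],
  [0.0001,0,0.002,0,0,0],
  [0,0,0.002,0,0,0],
  [0,0,0,0,0,0],
  [0,0,0,0,0,0],
])

```text
t: 22.53
tcp_pos: [581.2, -13.9, 21.0]
orientation: [0.659, 0.752, 0.0, -0.001]
force: [-2.5, 5.3, -0.1]
width: 0.285
gripper_force: 40.3
```

```bash
python3 l.py
```

```text
[75.9584486  87.22710224 20.99173975] [-1.78630186  5.56392904 -0.08420714] 0.2845975473502428
963 [[66.6 86.  30.4]
 [75.5 93.2 37.9]
 [84.3 96.6 40. ]]
```

move_arm([
  [0.001,0,0.001,0,0,0],
  [0,0,0.001,0,0,0],
  [0,0,0,0,0,0],
  [0,0,0,0,0,0],
])

```text
t: 22.92
tcp_pos: [581.3, -13.8, 19.1]
orientation: [0.659, 0.752, -0.0, -0.0]
force: [-1.6, 2.7, 2.9]
width: 0.291
gripper_force: 40.5
```

move_arm([
  [0,0,0.0007,0,0,0],
  [0,0,0,0,0,0],
  [0,0,0,0,0,0],
])

```text
t: 23.17
tcp_pos: [581.3, -13.8, 18.4]
orientation: [0.659, 0.752, -0.0, -0.0]
force: [-3.6, 3.0, 3.6]
width: 0.292
gripper_force: 40.7
```

```bash
python3 l.py
```

```text
[76.15081204 87.37339669 18.42531472] [-3.1322204   3.49105073  3.64388868] 0.29242138257585804
942 [[66.8 85.6 29.7]
 [75.6 93.1 35.4]
 [84.4 96.7 37.5]]
```

move_arm([
  [0,0,0.0007,0,0,0],
  [0,0,0,0,0,0],
  [0,0,0,0,0,0],
])

```text
t: 23.47
tcp_pos: [581.4, -13.7, 17.8]
orientation: [0.659, 0.752, 0.0, -0.0]
force: [-3.1, 1.7, 5.9]
width: 0.288
gripper_force: 40.8
```

move_arm([
  [0,0,0.0005,0,0,0],
  [0,0,0,0,0,0],
])

```text
t: 23.63
tcp_pos: [581.4, -13.8, 17.4]
orientation: [0.659, 0.752, 0.0, 0.0]
force: [-3.6, 3.8, 7.6]
width: 0.287
gripper_force: 40.9
```

The force now rises with the blade's own stiffness, so the lever is at its lower stop. I release, retreat and check.

move_arm([
  [0,0,0,0,0,0],
  [0,0,0,0,0,0],
  [0,0,0,0,0,0],
  [0,0,0,0,0,0],
  [0,0,-0.02,0,0,0],
  [0,0,-0.03,0,0,0],
  [0,0,-0.03,0,0,0],
  [0,0,-0.035,0,0,0],
  [0,0,-0.035,0,0,0],
  [0,0,0,0,0,0],
], grip=0.05)

```text
t: 24.47
tcp_pos: [586.5, -14.9, 174.0]
orientation: [0.659, 0.752, 0.004, 0.007]
force: [1.2, 0.2, 1.3]
width: 0.587
gripper_force: 0.0
```

move_arm([
  [0,-0.01,-0.03,0,0,0],
  [0,-0.01,-0.03,0,0,0],
  [0,0,0,0,0,0],
  [0,0,0,0,0,0],
  [0,0,0,0,0,0],
])

```text
t: 24.88
tcp_pos: [561.5, -16.5, 226.4]
orientation: [0.659, 0.752, -0.0, -0.0]
force: [-0.4, -0.1, -1.4]
width: 0.584
gripper_force: 0.0
```

Run:
```python
from h import *
c,W,r=cam("wrist"); Fw=w2f(W); ci=c.astype(int); save("w9",c)
m=(ci.sum(-1)<150)&(Fw[...,2]>25)&(Fw[...,2]<70)&(abs(Fw[...,0]-75.5)<9)&(abs(Fw[...,1]-89)<12)
p=Fw[m]; print("roller",len(p),np.percentile(p,[1,50,99],axis=0).round(1))
for x0 in(-57,22.5):
    q=Fw[(abs(Fw[...,0]-x0)<8)&(Fw[...,2]>42)&(Fw[...,2]<100)&(Fw[...,1]<60)&(Fw[...,1]>-15)]; print("ring",len(q),np.percentile(q,[1,50,99],axis=0).round(1).tolist())
s=(ci[...,0]>ci[...,1]+50)&(ci[...,0]>ci[...,2]+50)&(abs(Fw[...,1]-2)<20)&(Fw[...,2]<43)&(Fw[...,2]>25)
p=Fw[s]
for a in(-65,-40,0,15,30): q=p[abs(p[:,0]-a)<4]; print(a,len(q),np.median(q[:,2]) if len(q) else 0)
```

```text
roller 144 [[66.6 85.7 33.1]
 [75.5 91.9 36.5]
 [84.4 96.1 38.2]]
ring 208 [[-60.0, 2.4, 42.7], [-57.4, 30.2, 63.0], [-55.8, 49.3, 67.4]]
ring 177 [[19.7, 2.4, 43.2], [22.1, 31.7, 63.9], [23.9, 49.3, 67.3]]
-65 69 35.80318059681434
-40 123 35.638430551278304
0 119 35.78179988681569
15 90 35.86312266198024
30 127 35.54334424991009
```

View pics/w9.png

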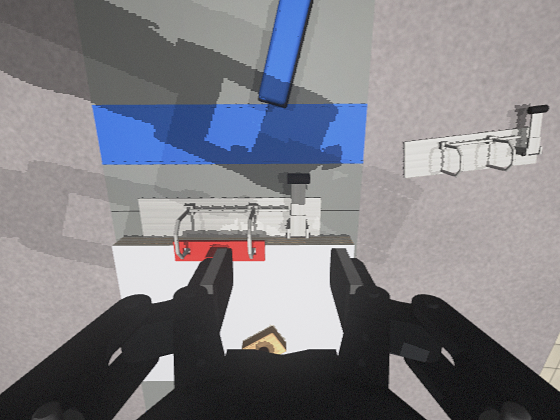

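The bar lies flat on the papers at (220,250) with both posts through it. The rings are shut on the posts, at (183,250) and (250,250). The roller at (298,178) is back at its home height, 38.2 mm at the top, and the stapler and stamp have not moved. I'm handing the job in.

```bash
python3 -c "
from station import manip; print(manip.job_done())"
```

```text
the job is handed in; nothing more can be done
None
```

The job is handed in after about 25 s on the robot's clock: rings opened, bar flat on the papers over both posts, lever pressed home and rings shut; the stapler and stamp looked unmoved, and the mug was never approached, though I didn't re-check it.

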